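# Level the vanity shelf with its screw foot and hold it pressed down

## Task

The little walnut shelf on the concrete vanity top stands low at the end that has the screw foot. Lay the spirit level upright and lengthwise on the shelf, press it firmly down onto the board, let go of it, then turn the foot by its black knob until the bubble sits centred between the two lines. Finish while still gripping the knob and pressing it firmly down, so that the foot's pad beds onto the concrete with the bubble staying centred; do not shove the shelf about, and leave everything else where it stands.

Things in the scene. Friction and masses are not known exactly. Their poses are not given: they have to be found in the camera images.
- level_mid (a point): Centre (18 mm above its base) of the spirit level: loose aluminium bar with black end caps, 180 mm long (its y axis), 22 mm wide (x), 36 mm tall (z, up), 0.29 kg. It stands upright on the counter at the start. The yellow-green vial with pale bubble and two black lines is in the middle of its top face. It works either way round.
- bubble (a joint): Position in m of the bubble along the level's own y axis; 0 is midway between the two lines; it can run 0.022 either way. The bubble is 16 mm long, the lines are 23 mm apart, so it lies between them when within 3.5 mm of 0. It runs to the higher end, 1.6 mm per 0.001 rad of tilt, and settles in about 1.2 s.
- shelf_top (a point): Centre of the shelf's top face: loose walnut board 160 (x) by 340 mm (y, its length), 18 mm thick, top 63 mm above the counter when level, 1.1 kg, a 12 mm high brass strip along its far (+x) edge. Two fixed ball feet at y = -130, x = -55 and +55 mm, the screw foot at x = 0, y = +130 mm in its axes (x away from the robot, y along the board, z up).
- knob_mid (a point): Centre of the grip of the screw foot's knob, on its upright axis, 97 mm above the counter at all times (the board rides up its thread, the knob does not). Grip: black fluted cylinder, 34 mm across, 30 mm tall, free to take from above at any angle. Just below it a round skirt, 56 mm across, top face 82 mm above the counter, on which fingertips can bear to press.
- screwfoot: The whole screw foot (knob, stem and pad, turning together); origin at the underside of its pad, on the counter, 97 mm below the centre of the grip. Turned clockwise seen from above it raises this end of the shelf, 6 mm per full turn, and the bubble runs about 5.9 mm per rad towards this end. At the start it needs 1.2 to 2.9 rad clockwise. It stays where it is left; 0.1 to 0.2 N m turns it.
- shelf: The shelf as a whole; origin 63 mm below the centre of its top face, on the counter.
- level: The level as a whole; origin at the centre of its base.
- table: The polished concrete vanity top, its surface at height 0. The screw foot rests on it with about 7.5 N of weight when nothing presses.
- scent: Bystander on the shelf: amber glass scent jar with brass cap, 42 mm across, 75 mm tall, near the far corner of the end with the fixed feet (shelf x = +44, y = -135 mm); origin at its base.
- comb: Bystander: black plastic wide-tooth comb, 180 x 40 x 6 mm, lying flat; origin at the centre of its underside.
- bangle: Bystander: silver bangle, 68 mm across, 9 mm high, lying flat; origin at the centre of its underside.
- saucer: Bystander: white porcelain saucer, 112 mm across, 16 mm high, with two pearl stud earrings in it; origin at the centre of its underside.
- tumbler: Bystander: blue ceramic tumbler, 72 mm across, 100 mm tall; origin at its base.
- dispenser: Bystander: white soap dispenser with a steel pump, 68 mm across, 180 mm tall; origin at its base.
- tray: Bystander, fixed: walnut jewellery tray, 160 x 200 x 45 mm, origin at the centre of its underside, with a hinged glass flap on top.
- flap (a joint): Angle in rad of the tray's glass flap, 0 when shut.
Not all that is in view belongs to the job. What is shaped like the level but orange or purple is not meant.

How it is judged (in metres and radians):
On the way:
1. the spirit level stands upright and lengthwise on the shelf board and is pressed down onto it with more than 5 N (contact force between level and shelf above 5 N and z of level in the frame of shelf_top between -0.004 and 0.004 m and x of level in the frame of shelf_top between -0.075 and 0.066 m and y of level in the frame of shelf_top between -0.085 and 0.06 m and angle between the y axis of level and the y axis of shelf, either way round below 0.2 rad and angle between the z axis of level and the z axis of shelf, either way round below 0.03 rad), for 0.1 s.
At the end, for the whole second after the job is handed in: Level lying free, flat and lengthwise (within 11 degrees) on the shelf board; bubble within 3.5 mm of centre; fingers on the knob, foot pressed on the counter with over 11.5 N (about 7.5 N of it is weight); arm not touching the level (value of joint bubble between -0.0035 and 0.0035 m and contact force between screwfoot and table above 11.5 N and contact force between the fingers and screwfoot above 3 N and contact force between the arm and level below 0.1 N and z of level in the frame of shelf_top between -0.003 and 0.003 m and x of level in the frame of shelf_top between -0.075 and 0.066 m and y of level in the frame of shelf_top between -0.085 and 0.06 m and angle between the y axis of level and the y axis of shelf, either way round below 0.2 rad and angle between the z axis of level and the z axis of shelf, either way round below 0.02 rad and angle between shelf's own z axis and vertical below 0.006 rad); the arm keeps its last pose, push and grip.
It fails at once if the shelf is shoved more than 40 mm (distance of shelf from where it was at the start of the episode above 0.04 m).
It fails at once if the scent jar is knocked over or moved more than 60 mm (angle between scent's own z axis and vertical above 0.4 rad or distance of scent from where it was at the start of the episode above 0.06 m).
It fails at once if a bystander on the counter is moved more than 30 mm (distance of any of comb, bangle, saucer, tumbler, dispenser from where it was at the start of the episode above 0.03 m).
It fails at once if the glass flap of the jewellery tray is lifted (value of joint flap above 0.2 rad).
It also fails if it takes over 72 s, if anything falls off the work surface, if the arm or the gripper's body presses on something with over 40 N, if the wrist force passes 120 N, or if a joint passes its speed limit or range.

## Robot

A 7-joint arm with a two-finger parallel gripper is mounted at the origin on the work surface. World frame = base frame: x ahead of the robot, y to its left, z up, the work surface at z = 0. Lengths are in mm, angles in rad, forces in N, time in s.
With the tool pointing down it reaches from about 400 to 875 mm from the base axis. Payload 19.3 kg.
Tool frame: the origin (TCP) lies at the very end of the fingers, on their centre line; the grasp point (between the pads) lies 19 mm behind it (grip_point_offset is the z of the grasp point in the tool frame, in mm); z points along the fingers, x is the direction in which the jaws open and shut, and the axes are right-handed (so a half turn about z gives the same grasp; the last joint's range is limited). The gripper opens to 85 mm and grips with 20 to 120 N. Pads are 22 mm wide; open, the fingers measure 114 mm over their backs; the gripper's body (76 mm by 85 mm) begins 54 mm behind the grasp point. The pads swing forward as they close: fully open they stand 13 mm farther back than shut.
Start: joints at [-1.4, 0.521, -0.036, 1.599, 0.021, 1.021, -0.113], TCP at [149.069, 606.954, 231.291] pointing down, gripper open.
Joint ranges: [-2.91, 2.91], [-0.3, 2.13], [-1.5, 1.42], [0.17, 2.43], [-1.26, 4.41], [0.16, 1.93], [-2.52, 2.52]. Speed limits (rad/s): [1.89, 1.89, 2.39, 2.39, 3.01, 3.01, 3.01].

## Interface

Orientations are given as a 3x3 rotation matrix whose columns are the frame's x, y, z axes.
In Python, from workcell import movep, movel, goto_joints, open_gripper, clamp, wait, inverse_kinematics, read_state, camera, PlanningError, finish_job, grip_point_offset gives the robot as it stands. Calls block until the motion is done:
- movep(position, orientation): joint-space move of the TCP to a pose.
- movel(position, frame=None, max_speed=150, guard=None): straight line of the TCP; frame=None keeps the orientation; max_speed is the mean speed in mm/s. With guard (N) it stops when the force on the tool has changed by that much, and returns True; else False.
- goto_joints(angles): joint-space move.
- open_gripper() and clamp(): open the fingers fully, or close them until they stop; the grip force is fixed at half the most.
- wait(seconds).
- inverse_kinematics(position, orientation): joint angles nearest the present ones, or None.
- read_state(): the state.
- camera(name): name is "scene" or "side" or "wrist"; returns a dict with "image" (400x640x3 uint8, blue, green, red), "range_z" (400x640 float32, mm along the optical axis (not along the pixel's ray), 0 where there is no reading), "fx", "fy", "cx", "cy" (pixels), "dist_coeffs" ([k1, k2, p1, p2, k3] as OpenCV has them; the pictures are not rectified), "cam_to_world" (4x4, takes a point from camera to world coordinates). Camera axes: x right, y up, looking along -z (the intrinsics and any distortion apply to the point x, -y, -z); pixel columns grow to the right and rows downward; lengths in mm; the calibration is good to about 2 mm. A picture is of the moment at which its call begins.
A pose or a line that the arm cannot do raises PlanningError and nothing moves.
- finish_job(): hands the job in, once; it reports no verdict.
The state is a dict: "time": time; "qpos": joint angles; "qvel": joint speeds; "joint_efforts": joint torques, N m; "eef_pos": TCP position; "tool_rot": TCP orientation; "ft_force": force on the tool from outside, world axes, zero at the start; "torque": the same for the moment, N m; "finger_gap": finger opening in mm.
Only numpy, scipy, OpenCV 4.12 (cv2) and the standard library are available. Lean on these libraries where they do the work, as an engineer would, in place of code of your own. Each camera call takes 0.05 s, during which the arm holds its last target.

## Working session

There is one attempt and no reset: what is moved stays moved. The work goes in short steps, each a Python script; the robot and the scene stay as the last script left them, time stands still between calls to the robot, and variables do not carry over. Pictures are saved under pics/ and viewed, and the job is handed in when it is done.

```bash
mkdir -p pics; ls; cat > h.py <<'E'
import numpy as np, cv2
from workcell import *
def snap(n,fn):
    c=camera(n); cv2.imwrite('pics/'+fn,c['image']); np.savez('pics/'+fn+'.npz',**{k:np.array(v) for k,v in c.items()}); return c
def ray(c,uv):
    K=np.array([[c['fx'],0,c['cx']],[0,c['fy'],c['cy']],[0,0,1]],float)
    p=cv2.undistortPoints(np.array(uv,float).reshape(-1,1,2),K,np.array(c['dist_coeffs'],float))[:,0]
    d=np.c_[p[:,0],-p[:,1],-np.ones(len(p))]
    T=np.array(c['cam_to_world']); return T[:3,3], d@T[:3,:3].T
def onplane(c,uv,z):
    o,d=ray(c,uv); return o+d*((z-o[2])/d[:,2])[:,None]
def load(fn): return dict(np.load('pics/'+fn+'.npz'))
E
python3 - <<'E'
from h import *
for n in ['scene','side','wrist']:
    c=snap(n,n+'0.png'); print(n,np.round(c['cam_to_world'],2).tolist(),c['fx'],c['dist_coeffs'])
print(read_state())
print(grip_point_offset)
E
```

```text
pics
scene [[-0.51, -0.68, 0.54, 1276.32], [0.86, -0.4, 0.31, 472.0], [0.0, 0.62, 0.78, 1220.41], [0.0, 0.0, 0.0, 1.0]] 485.9032397699489 [-0.13449449  0.          0.          0.          0.        ]
side [[0.73, 0.47, -0.5, -168.83], [-0.68, 0.5, -0.53, -684.93], [-0.0, 0.73, 0.68, 1007.57], [0.0, 0.0, 0.0, 1.0]] 447.0763119529016 [-0.09441562  0.          0.          0.          0.        ]
wrist [[0.24, -0.94, -0.26, 82.75], [0.97, 0.23, 0.07, 621.53], [-0.0, -0.27, 0.96, 373.11], [0.0, 0.0, 0.0, 1.0]] 333.07779919054684 [-0.01785655  0.          0.          0.          0.        ]
{'time': 0.15, 'qpos': array([-1.40020802,  0.52188999, -0.03631869,  1.59983005,  0.02123026,
        1.02109233, -0.11279876]), 'qvel': array([-0.00055234, -0.00315   , -0.00019863, -0.00366348, -0.002734  ,
        0.00033232, -0.00112076]), 'joint_efforts': array([ 2.74244303e-03, -9.27396154e+01,  1.98088624e+00, -3.70057225e+01,
        1.79651234e-02,  6.55049444e-03,  7.31233154e-07]), 'eef_pos': array([149.02794403, 606.73681716, 230.8668535 ]), 'tool_rot': array([[ 2.38471806e-01,  9.71149414e-01, -1.15999595e-04],
       [ 9.71149066e-01, -2.38471819e-01, -8.26037363e-04],
       [-8.29868335e-04,  8.43337225e-05, -9.99999652e-01]]), 'ft_force': array([ 0.82847351, -0.33618801, -0.37307293]), 'torque': array([ 0.01409273,  0.00567198, -0.01085518]), 'finger_gap': 85.19220025040843}
-18.700000000000003
```

View pics/scene0.png

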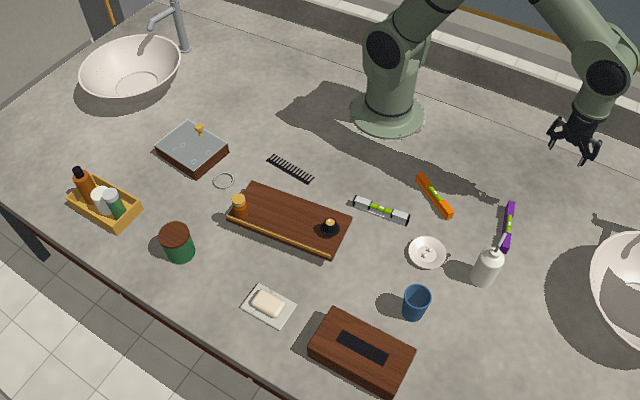

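View pics/side0.png

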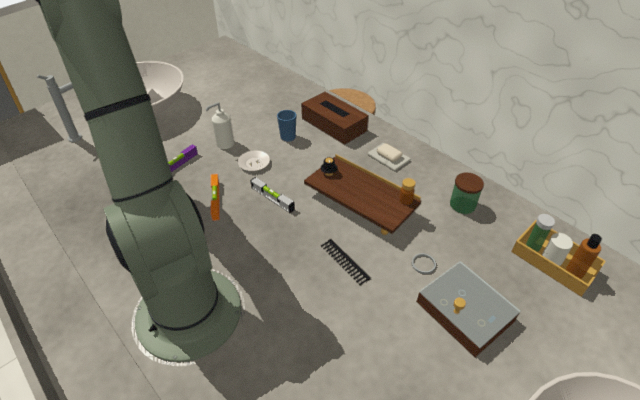

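View pics/wrist0.png

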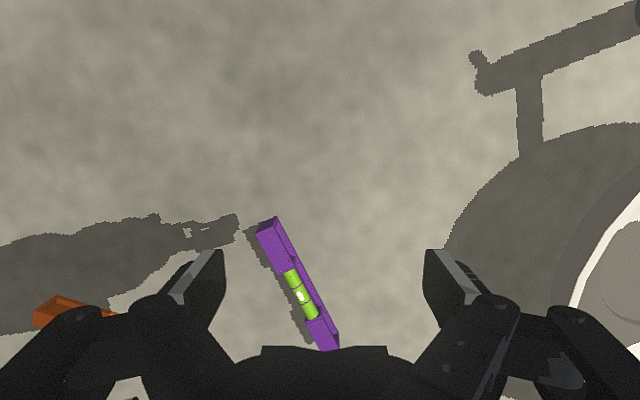

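The aluminium level is at about (381,209) in scene and (272,194) in side. The shelf's knob is at (329,226) and (329,166), and the scent jar is at (238,204). I'll zoom in and measure.

```bash
python3 - <<'E'
from h import *
a=load('scene0.png')['image'][160:270,215:425]; b=load('side0.png')['image'][130:240,235:445]
cv2.imwrite('pics/z0.png',np.vstack([cv2.resize(x,(800,300) if 0 else (573,300),interpolation=cv2.INTER_CUBIC) for x in (a,b)]))
for fn in ['scene0.png','side0.png']:
    c=load(fn)
    o,d=ray(c,[[u,v] for v in range(400) for u in range(640)])
    W=(o+ (d*c['range_z'].reshape(-1,1))).reshape(400,640,3)
    np.save('pics/W_'+fn+'.npy',W)
    # level vial: yellow-green blobs
    hsv=cv2.cvtColor(c['image'],cv2.COLOR_BGR2HSV)
    m=cv2.inRange(hsv,(28,150,100),(50,255,255))
    n,l,s,ce=cv2.connectedComponentsWithStats(m)
    for i in range(1,n):
        if s[i,4]>15: print(fn,ce[i],s[i],onplane(c,[ce[i]],36).round(1), np.median(W[l==i],0).round(1))
E
```

```text
scene0.png [434.03125  192.671875] [427 185  16  16  64] [[294.  302.1  36. ]] [291.8 301.2  31.1]
scene0.png [380.5625 208.15  ] [370 203  22  11  80] [[433.2 183.7  36. ]] [430.9 182.2  32. ]
scene0.png [508.91304348 217.60869565] [507 215   5   7  23] [[266.1 539.9  36. ]] [260.5 540.   32.9]
scene0.png [507.57142857 229.14285714] [506 227   4   6  21] [[309.7 549.1  36. ]] [307.  548.9  32.7]
side0.png [179.22727273 156.31818182] [175 153   9   8  22] [[300.3 540.3  36. ]] [302.2 543.3  34.9]
side0.png [170.5625 162.    ] [168 160   6   5  16] [[262.1 533.6  36. ]] [261.6 533.1  35.9]
side0.png [270.16949153 191.23728814] [263 185  16  13  59] [[421.7 179.8  36. ]] [422.6 183.1  33.9]
side0.png [214.30952381 191.5952381 ] [212 186   5  13  42] [[290.4 301.4  36. ]] [296.1 307.   34. ]
```

View pics/z0.png

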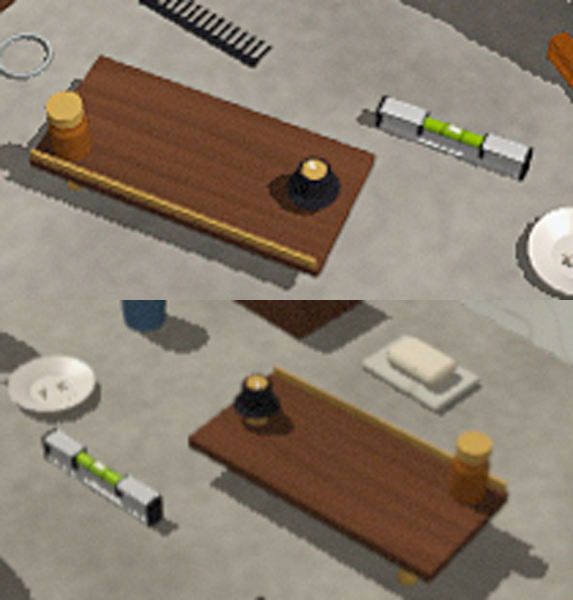

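```bash
python3 - <<'E'
from h import *
from scipy.spatial import cKDTree
for fn,box in [('scene0.png',(180,265,220,365)),('side0.png',(150,235,295,430))]:
    c=load(fn); W=np.load('pics/W_'+fn+'.npy'); hsv=cv2.cvtColor(c['image'],cv2.COLOR_BGR2HSV)
    m=cv2.inRange(hsv,(0,90,30),(14,255,160)); k=np.zeros_like(m); k[box[0]:box[1],box[2]:box[3]]=1; m=m*k
    P=W[m>0]; P=P[(P[:,2]>45)&(P[:,2]<75)]
    xy=P[:,:2].astype(np.float32); r=cv2.minAreaRect(xy); print(fn,len(P),r,np.median(P,0))
    A=np.c_[P[:,:2],np.ones(len(P))]; print('plane',np.linalg.lstsq(A,P[:,2],rcond=None)[0])
    # knob: brass top? black pixels near
    m=cv2.inRange(hsv,(0,0,0),(180,255,60))*k
    Q=W[m>0]; Q=Q[Q[:,2]>78]; print('knob',len(Q),Q.mean(0),Q.min(0),Q.max(0))
    # level aluminium
    u0=(345,190,415,228) if fn[1]=='c' else (245,172,300,214)
    k=np.zeros_like(m);k[u0[1]:u0[3],u0[0]:u0[2]]=1
    Q=W[k>0]; Q=Q[(Q[:,2]>22)]; r=cv2.minAreaRect(Q[:,:2].astype(np.float32)); print('level',len(Q),r, cv2.boxPoints(r))
E
```

```text
scene0.png 4331 ((616.6654052734375, -28.02587890625), (163.9493865966797, 340.6570129394531), 6.731219291687012) [616.01146273 -20.38155859  59.62214763]
plane [-6.80000277e-03 -1.12764883e-02  6.35051207e+01]
knob 182 [618.61768465 107.98370563 104.02626754] [ 578.70548488 -165.0068114    78.07307348] [1276.32286176  472.00034211 1220.40936333]
level 451 ((849.3592529296875, 278.4378662109375), (919.3707275390625, 183.888671875), 13.076192855834961) [[ 380.79138  263.99585]
 [ 422.39563   84.87539]
 [1317.9271   292.87988]
 [1276.3229   472.00034]]
side0.png 3674 ((613.76953125, -32.248748779296875), (162.7745361328125, 344.43524169921875), 6.647188186645508) [601.33578987 -52.21446275  62.33629996]
plane [ 1.30076006e-02 -6.93569939e-03  5.38587871e+01]
knob 153 [573.48083706  66.69602153 116.47422724] [-168.83325967 -684.93125673   78.21553867] [ 684.41141698  119.38834156 1007.56558524]
level 318 ((175.53958129882812, -235.03515625), (1126.25634765625, 124.6737289428711), 58.88454055786133) [[-168.83328 -684.9313 ]
 [ -62.09665 -749.3583 ]
 [ 519.9125   214.86096]
 [ 413.1758   279.28796]]
```

```bash
python3 - <<'E'
from h import *
for fn,box in [('scene0.png',(345,190,415,228)),('side0.png',(245,172,300,214))]:
    c=load(fn); W=np.load('pics/W_'+fn+'.npy').copy(); W[c['range_z']<=0]=0
    Q=W[box[1]:box[3],box[0]:box[2]].reshape(-1,3); Q=Q[(Q[:,2]>28)&(Q[:,2]<50)]; r=cv2.minAreaRect(Q[:,:2].astype(np.float32)); print('level',len(Q),r)
    # brass cap of knob and knob points
    b=(315,210,345,240) if fn[1]=='c' else (315,150,345,180)
    Q=W[b[1]:b[3],b[0]:b[2]].reshape(-1,3); Q=Q[(Q[:,2]>105)]; print(len(Q),Q.mean(0),Q.min(0),Q.max(0))
# candidate hover
th=np.deg2rad(0)
for yaw in np.deg2rad([-180,-150,-90,-45,0,45,90,135]):
    x=np.array([np.cos(yaw),np.sin(yaw),0]); z=np.array([0,0,-1.]); R=np.c_[x,np.cross(z,x),z]
    print(np.rad2deg(yaw), [None if q is None else np.round(q,2) for q in (inverse_kinematics([428,182,200],R),inverse_kinematics([600,99,120],R))])
E
```

```text
level 327 ((452.6339111328125, 192.44000244140625), (125.95468139648438, 172.82232666015625), 19.95703125)
103 [602.67245605 103.14986242 110.30609929] [582.0000107   86.45477054 105.01214535] [618.05750343 119.10220639 116.03657286]
level 285 ((425.3246154785156, 179.41641235351562), (25.499969482421875, 184.34869384765625), 5.277732849121094)
78 [596.54039126  93.99542867 111.55545214] [579.60386174  79.28691574 105.19722761] [615.14094512 112.39347604 116.08903127]
-180.0 [array([-0.32,  0.32, -0.26,  2.03,  0.11,  0.8 ,  2.5 ]), array([ 0.49,  1.  , -1.28,  1.7 ,  1.01,  1.26,  2.11])]
-150.0 [array([-1.36,  0.65,  1.23,  2.07, -0.76,  0.98, -2.33]), array([-0.93,  1.05,  1.22,  1.77, -1.09,  1.17, -1.97])]
-90.0 [array([-1.09,  0.4 ,  0.73,  2.07, -0.36,  0.81, -1.72]), array([-0.69,  0.74,  0.66,  1.76, -0.59,  0.85, -1.32])]
-45.0 [array([-0.97,  0.36,  0.55,  2.06, -0.26,  0.79, -1.04]), array([-0.68,  0.73,  0.64,  1.76, -0.57,  0.84, -0.55])]
0.0 [array([-0.87,  0.34,  0.43,  2.06, -0.2 ,  0.79, -0.32]), array([-0.58,  0.69,  0.48,  1.76, -0.42,  0.8 ,  0.11])]
45.0 [array([-0.76,  0.32,  0.28,  2.05, -0.13,  0.78,  0.39]), array([-0.45,  0.65,  0.27,  1.75, -0.24,  0.77,  0.73])]
90.0 [array([-0.64,  0.31,  0.13,  2.05, -0.06,  0.78,  1.1 ]), array([-0.32,  0.63,  0.09,  1.74, -0.07,  0.77,  1.37])]
135.0 [array([-0.47,  0.31, -0.08,  2.04,  0.03,  0.79,  1.79]), array([-0.19,  0.63, -0.11,  1.74,  0.09,  0.78,  2.02])]
```

```bash
cat >> h.py <<'E'
def Rz(deg):
    t=np.deg2rad(deg); x=np.array([np.cos(t),np.sin(t),0]); z=np.array([0,0,-1.]); return np.c_[x,np.cross(z,x),z]
E
python3 - <<'E'
from h import *
movep([427,182,190],Rz(5.3)); wait(.2)
snap('wrist','w1.png'); s=read_state(); print(s['time'],s['eef_pos'],s['ft_force'])
E
```

```text
2.25 [426.93911561 182.41460326 189.96717184] [-0.18307495 -0.23035263 -0.57860372]
```

View pics/w1.png

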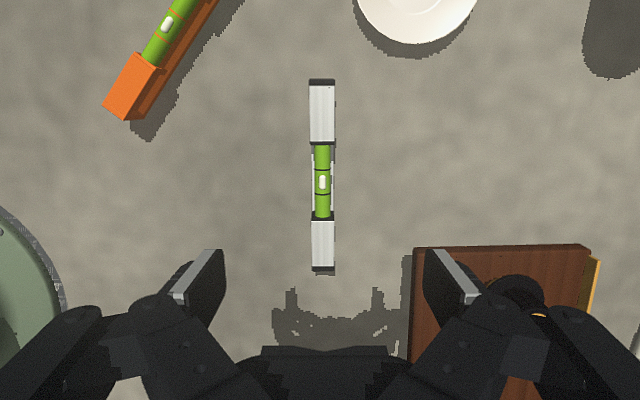

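Wrist view: the level's top face runs from (322,80) to (323,270), with the bubble centred at (322,182). Next I'll cast its outline onto z=36.

```bash
python3 - <<'E'
from h import *
c=load('w1.png')
im=c['image'][60:290,280:370]
cv2.imwrite('pics/w1z.png',cv2.resize(im,None,fx=2.6,fy=2.6,interpolation=cv2.INTER_CUBIC))
hsv=cv2.cvtColor(c['image'],cv2.COLOR_BGR2HSV)
m=cv2.inRange(hsv,(30,150,90),(60,255,255)); n,l,s,ce=cv2.connectedComponentsWithStats(m)
m=cv2.inRange(hsv,(0,0,150),(180,60,255)); 
k=np.zeros_like(m);k[75:275,300:345]=1; m*=k
pts=np.argwhere(m)[:,::-1]; pts=pts.astype(float)
P=onplane(c,pts,36); r=cv2.minAreaRect(P[:,:2].astype(np.float32)); print(r)
for uv in [[322,80],[323,270],[309,100],[335,100],[311,250],[334,250]]: print(uv,onplane(c,[uv],36).round(1))
E
```

```text
((425.116455078125, 179.3802490234375), (43.4935417175293, 185.5508270263672), 5.357381343841553)
[322, 80] [[417.1 267.8  36. ]]
[323, 270] [[434.3  91.5  36. ]]
[309, 100] [[407.5 250.6  36. ]]
[335, 100] [[429.7 252.7  36. ]]
[311, 250] [[420.8 111.7  36. ]]
[334, 250] [[443.  113.8  36. ]]
```

View pics/w1z.png

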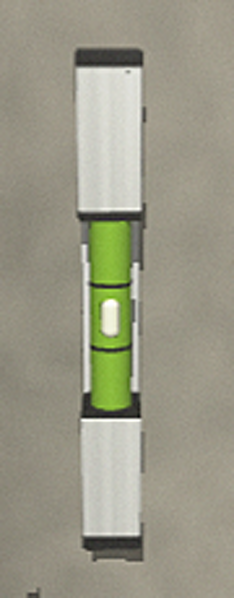

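The level's length measures 177 mm against 180, its centre is (425.5,180.5) and its yaw is 5.5°. I'll grasp it now.

```bash
python3 - <<'E'
from h import *
R=Rz(5.5)
movel([425.5,180.5,60],R)
movel([425.5,180.5,8],max_speed=80)
clamp(); s=read_state(); print(s['time'],s['finger_gap'],s['ft_force'],s['eef_pos'])
movel([425.5,180.5,150]); wait(.2)
s=read_state(); print(s['time'],s['finger_gap'],s['ft_force'])
snap('wrist','w2.png')
E
```

```text
4.675 21.19231951201466 [-2.16218161 -0.44496425  9.10558258] [425.49252567 180.55307207   8.27773   ]
5.975 21.312094985346157 [ 0.31831101  0.37829821 -2.63172546]
```

View pics/w2.png

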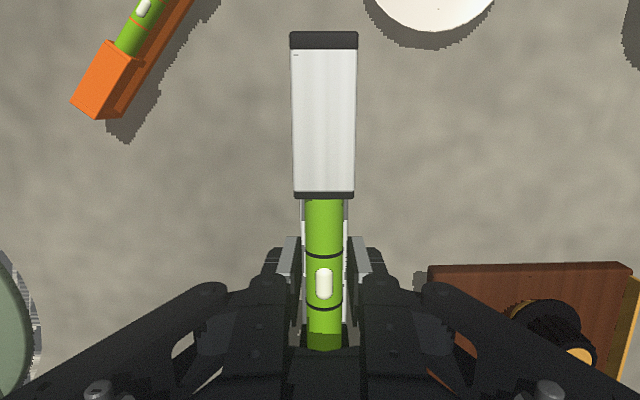

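The level is held straight (gap 21 mm, 2.6 N hanging). Now I'll place and press it.

```bash
python3 - <<'E'
from h import *
R=Rz(6.7)
movep([598,-57,180],R); wait(.2)
snap('scene','s3.png'); snap('wrist','w3.png')
movel([598,-57,85],max_speed=120)
g=movel([598,-57,58],max_speed=25,guard=10); wait(.3)
s=read_state(); print(g,s['time'],s['finger_gap'],s['ft_force'],s['eef_pos'])
snap('side','d3.png')
E
```

```text
True 9.375 21.146713630197045 [-2.21793775  0.58340008 10.34277185] [598.0001056  -56.880953    69.79756566]
```

View pics/d3.png

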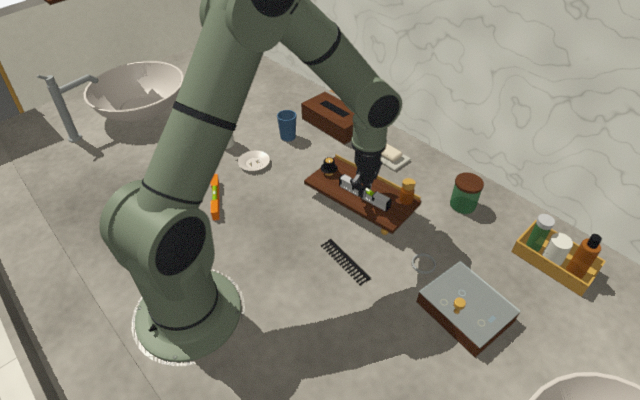

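View pics/w3.png

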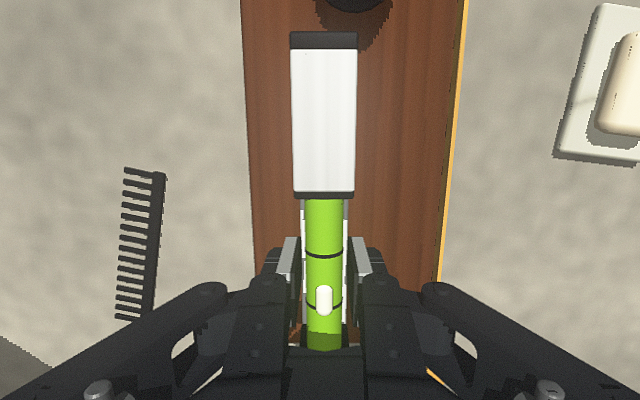

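```bash
python3 - <<'E'
from h import *
open_gripper()
movel([598,-57,120],max_speed=80)
movel([602,-20,250],Rz(6.7),max_speed=200); wait(.6)
snap('wrist','w4.png'); s=read_state(); print(s['time'],s['ft_force'],s['eef_pos'])
E
```

```text
12.325 [ 0.3870918  -0.46668568 -0.68324923] [602.01695428 -20.02194042 250.03152736]
```

View pics/w4.png

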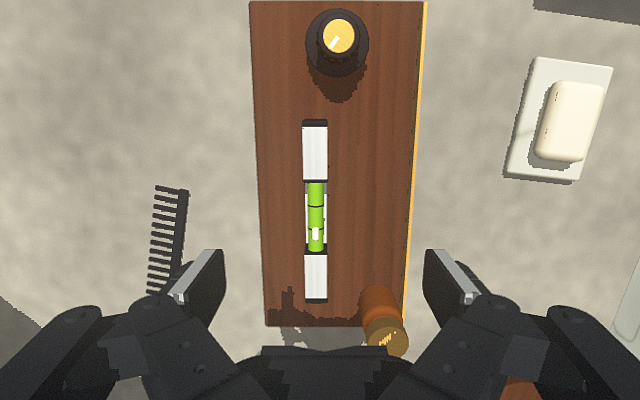

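The level lies lengthwise on the shelf at (315,210), with its bubble off towards the fixed-foot end at (316,234). The knob's brass cap is at (339,36), with an index mark on it. Now to measure these.

```bash
cat >> h.py <<'E'
def bubble(c,box,zt=98,sc=6,fn=None,ydir=None):
    """box u0,v0,u1,v1 around the vial; returns bubble pos along ydir relative to mid-line of the two lines (mm)"""
    u0,v0,u1,v1=box; im=c['image'][v0:v1,u0:u1]
    if fn: cv2.imwrite('pics/'+fn,cv2.resize(im,None,fx=sc,fy=sc,interpolation=cv2.INTER_CUBIC))
    return im
E
python3 - <<'E'
from h import *
c=load('w4.png'); o,d=ray(c,[[u,v] for v in range(400) for u in range(640)])
W=(o+(d*c['range_z'].reshape(-1,1))).reshape(400,640,3)
hsv=cv2.cvtColor(c['image'],cv2.COLOR_BGR2HSV)
m=cv2.inRange(hsv,(15,120,120),(35,255,255)); m[:, :315]=0;m[60:]=0;m[:,365:]=0
v,u=np.nonzero(m); print('cap px',u.mean(),v.mean(),len(u),W[m>0].mean(0))
zt=np.median(W[m>0][:,2]); print(zt, onplane(c,[[u.mean(),v.mean()]],zt))
# skirt outline: dark pixels, z ~82
k=cv2.inRange(hsv,(0,0,0),(180,255,70)); k[90:]=0;k[:, :300]=0;k[:,375:]=0
sel=(k>0)&(abs(W[...,2]-82)<4); P=W[sel]; print('skirt',len(P),cv2.minEnclosingCircle(P[:,:2].astype(np.float32)))
sel=(W[...,2]>92)&(W[...,2]<125); sel[90:]=0; P=W[sel]; print('grip',len(P),P[:,2].max(),cv2.minEnclosingCircle(P[:,:2].astype(np.float32)))
# board edges
for uv in [[251,100],[262,310],[426,50],[407,270],[265,326]]: print(uv,onplane(c,[uv],63).round(1),W[uv[1],uv[0]].round(1))
for uv in [[314.5,121],[316,300],[315,206],[316,229]]: print(uv,onplane(c,[uv],98).round(1))
cv2.imwrite('pics/w4z.png',cv2.resize(c['image'][170:265,285:345],None,fx=6,fy=6,interpolation=cv2.INTER_CUBIC))
E
```

```text
cap px 338.8369704749679 34.7201540436457 779 [599.41421083  97.7957203  115.38787222]
111.81644491820799 [[599.45410693  98.5183186  111.81644492]]
skirt 1092 ((599.1566162109375, 97.28973388671875), 27.61876106262207)
grip 1763 114.80651992542477 ((598.9022827148438, 97.87197875976562), 18.40898895263672)
[251, 100] [[524.7  41.3  63. ]] [5.115e+02 4.040e+01 2.000e-01]
[262, 310] [[ 550.4 -186.7   63. ]] [ 5.421e+02 -2.311e+02  3.000e-01]
[426, 50] [[681.6 104.4  63. ]] [698.1 115.4   0.9]
[407, 270] [[ 704.9 -117.8   63. ]] [ 701.4 -112.5   73.5]
[265, 326] [[ 555.2 -207.6   63. ]] [ 5.478e+02 -2.558e+02  5.000e-01]
[314.5, 121] [[587.6  30.7  98. ]]
[316, 300] [[ 608.3 -143.9   98. ]]
[315, 206] [[596.4 -45.6  98. ]]
[316, 229] [[599.9 -68.1  98. ]]
```

View pics/w4z.png

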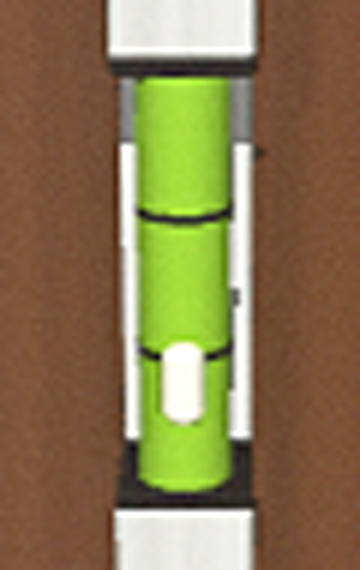

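The knob axis agrees between cap, skirt and grip at about (599.2,97.8), with radii 27.6 and 18.4 mm against 28 and 17 given. The bubble is 15.8 mm off, so the foot needs about 2.68 rad clockwise. I'll grip the knob and turn it.

```bash
python3 - <<'E'
from h import *
movep([599.2,97.8,190],Rz(132)); s=read_state(); print(s['qpos'].round(2),s['time'])
movel([599.2,97.8,130],max_speed=150)
movel([599.2,97.8,85.5],max_speed=80)
clamp(); s=read_state(); print(s['time'],s['finger_gap'],s['ft_force'],s['eef_pos'],s['qpos'].round(3))
snap('scene','s5.png');snap('side','d5.png')
for n in ['s5','d5']:
    c=load(n+'.png')['image']; a=c[170:270,225:385] if n=='s5' else c[130:230,290:450]
    cv2.imwrite('pics/%sz.png'%n,cv2.resize(a,(640,400),interpolation=cv2.INTER_CUBIC))
E
```

```text
[-0.16  0.54 -0.14  1.69  0.09  0.92  1.96] 13.8917
15.6833 32.208604801791864 [ 1.84068155 -0.55091203  5.92398251] [599.86939936  97.69978112  86.08090706] [-0.17   0.676 -0.131  1.754  0.125  0.718  1.938]
```

View pics/s5z.png

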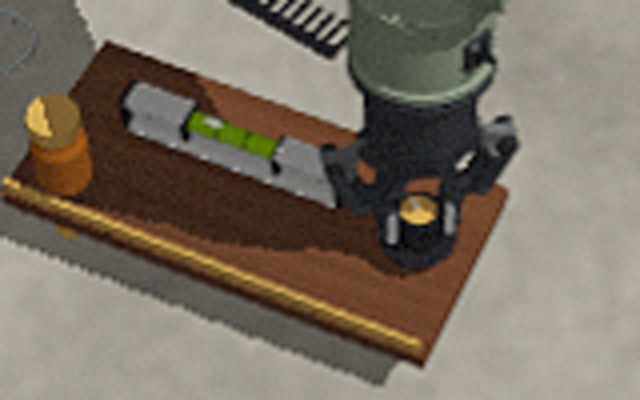

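View pics/d5z.png

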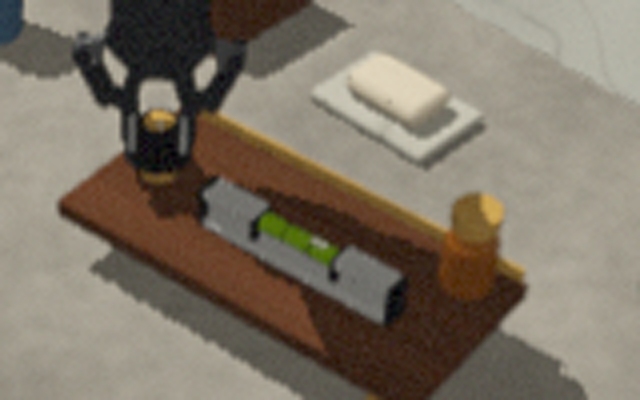

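```bash
python3 - <<'E'
from h import *
q=read_state()['qpos'].copy()
for i in range(3):
    q[6]-=2.62/3; goto_joints(q)
    s=read_state(); print(s['time'],s['finger_gap'],s['ft_force'].round(1),s['torque'].round(2),s['eef_pos'].round(1),s['qpos'][6])
wait(1.2)
snap('scene','s6.png');snap('side','d6.png')
ims=[]
for n in ['s6','d6']:
    c=load(n+'.png')['image']; a=c[170:270,225:385] if n=='s6' else c[130:230,290:450]
    cv2.imwrite('pics/%sz.png'%n,cv2.resize(a,(640,400),interpolation=cv2.INTER_CUBIC))
    a=c[190:215,260:305] if n=='s6' else c[175:205,345:385]; ims.append(cv2.resize(a,(640,300),interpolation=cv2.INTER_CUBIC))
cv2.imwrite('pics/v6.png',np.vstack(ims))
E
```

```text
16.6583 32.5715366902574 [-0.8  4.2  4. ] [ 0.64  0.24 -0.03] [599.8  98.2  86.1] 1.0668278114244911
17.5333 32.37043349577274 [-0.2  6.5  2.1] [ 1.23 -0.04 -0.04] [600.1  98.5  86.2] 0.19222117961422694
18.4083 32.081155505720176 [1.  6.  3.1] [ 1.   -0.29 -0.12] [600.1  98.   86.2] -0.6789038873157269
```

View pics/s6z.png

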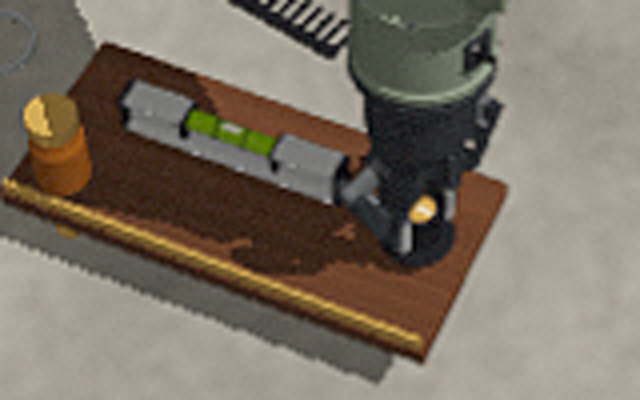

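View pics/d6z.png

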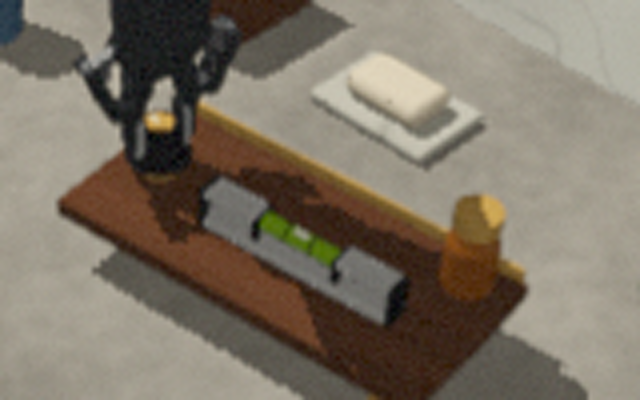

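View pics/v6.png

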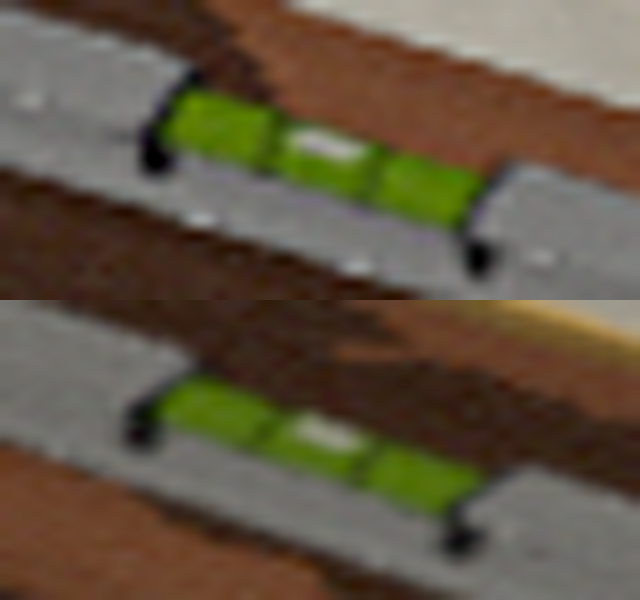

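The bubble sits centred between the lines in both views. Now I'll press down.

```bash
python3 - <<'E'
from h import *
s=read_state(); print(s['ft_force'].round(1)); p=s['eef_pos'].copy()
p[2]-=10; 
g=movel(p,max_speed=8,guard=11); 
for _ in range(3):
    wait(.6); s=read_state(); print(g,s['time'],s['finger_gap'],s['ft_force'].round(1),s['torque'].round(2),s['eef_pos'].round(2))
snap('scene','s7.png');snap('side','d7.png')
ims=[]
for n in ['s7','d7']:
    c=load(n+'.png')['image']
    a=c[190:215,260:305] if n=='s7' else c[175:205,345:385]; ims.append(cv2.resize(a,(640,300),interpolation=cv2.INTER_CUBIC))
cv2.imwrite('pics/v7.png',np.vstack(ims))
a=load('s7.png')['image'][170:270,225:385]; cv2.imwrite('pics/s7z.png',cv2.resize(a,(640,400),interpolation=cv2.INTER_CUBIC))
E
```

```text
[1.2 5.3 2.5]
True 20.675 32.69182020344224 [-1.3  0.6  8.1] [ 0.02  0.3  -0.06] [600.27  98.25  85.98]
True 21.275 32.52459922926124 [-1.4  0.6  7.9] [-0.03  0.28 -0.03] [600.25  98.24  85.99]
True 21.875 32.47401349600918 [-1.8  1.2  8.2] [-0.05  0.24 -0.09] [600.26  98.28  85.99]
```

View pics/v7.png

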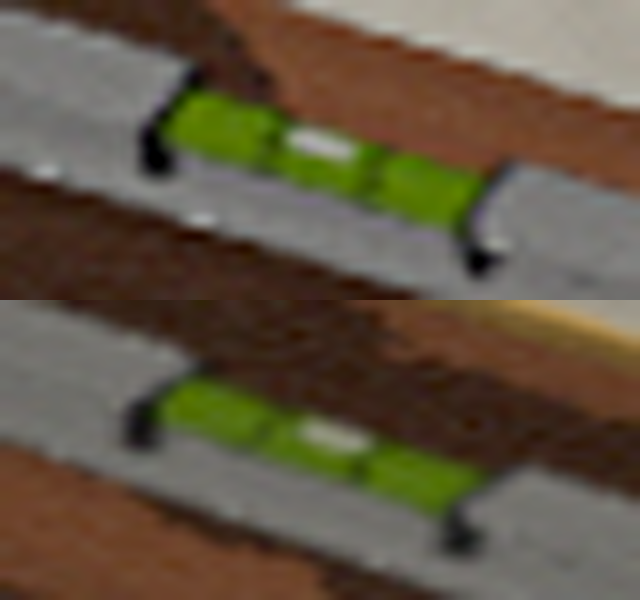

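View pics/s7z.png

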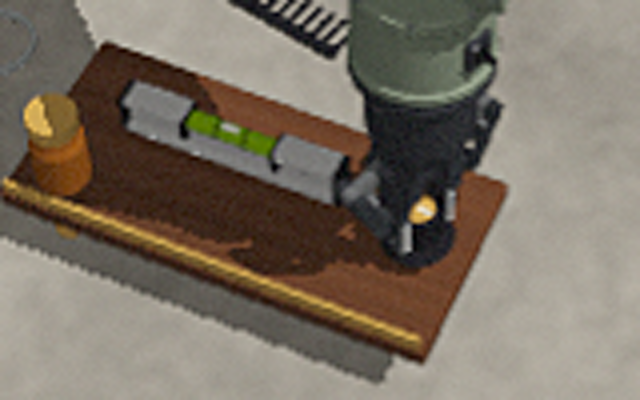

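The lean is now about 1.5–2 mm towards the fixed feet, and the push reads 8 N. I'll turn about 0.28 rad more and press harder.

```bash
cat > fin.py <<'E'
import sys
from h import *
dq,gd,tag=float(sys.argv[1]),float(sys.argv[2]),sys.argv[3]
s=read_state(); q=s['qpos'].copy(); q[6]-=dq; goto_joints(q)
wait(.2); s=read_state(); print(s['ft_force'].round(1),s['qpos'][6]); p=s['eef_pos'].copy(); p[2]-=10
g=movel(p,max_speed=8,guard=gd)
for _ in range(2):
    wait(.9); s=read_state(); print(g,round(s['time'],2),s['finger_gap'].round(1),s['ft_force'].round(1),s['torque'].round(2),s['eef_pos'].round(2))
snap('scene','s%s.png'%tag);snap('side','d%s.png'%tag)
ims=[]
for n in 'sd':
    c=load(n+tag+'.png')['image']
    a=c[190:215,260:305] if n=='s' else c[175:205,345:385]; ims.append(cv2.resize(a,(640,300),interpolation=cv2.INTER_CUBIC))
cv2.imwrite('pics/v%s.png'%tag,np.vstack(ims))
E
python3 fin.py .28 12 8
```

```text
[0.6 0.5 5.4] -0.9539024333100334Traceback (most recent call last):
  File "fin.py", line 8, in <module>
    wait(.9); s=read_state(); print(g,round(s['time'],2),s['finger_gap'].round(1),s['ft_force'].round(1),s['torque'].round(2),s['eef_pos'].round(2))
                                                         ^^^^^^^^^^^^^^^^^^^^^
AttributeError: 'float' object has no attribute 'round'
```

```bash
sed -i "s/s\['finger_gap'\].round(1)/round(s['finger_gap'],1)/" fin.py
sed '4,6d; s/print(g,/print(/' fin.py | sed "s/^s=read_state(); q.*//; s/^wait(.2).*//; s/^g=movel.*//" > look.py; cat look.py; python3 look.py 0 0 8
```

```text
import sys
from h import *
dq,gd,tag=float(sys.argv[1]),float(sys.argv[2]),sys.argv[3]
for _ in range(2):
    wait(.9); s=read_state(); print(round(s['time'],2),round(s['finger_gap'],1),s['ft_force'].round(1),s['torque'].round(2),s['eef_pos'].round(2))
snap('scene','s%s.png'%tag);snap('side','d%s.png'%tag)
ims=[]
for n in 'sd':
    c=load(n+tag+'.png')['image']
    a=c[190:215,260:305] if n=='s' else c[175:205,345:385]; ims.append(cv2.resize(a,(640,300),interpolation=cv2.INTER_CUBIC))
cv2.imwrite('pics/v%s.png'%tag,np.vstack(ims))
24.73 32.6 [-1.6 -0.1  9.9] [-0.18  0.4   0.03] [600.55  98.06  85.94]
25.63 32.4 [-2.5  1.4  9.4] [-0.13  0.48  0.07] [600.55  98.06  85.94]
```

View pics/v8.png

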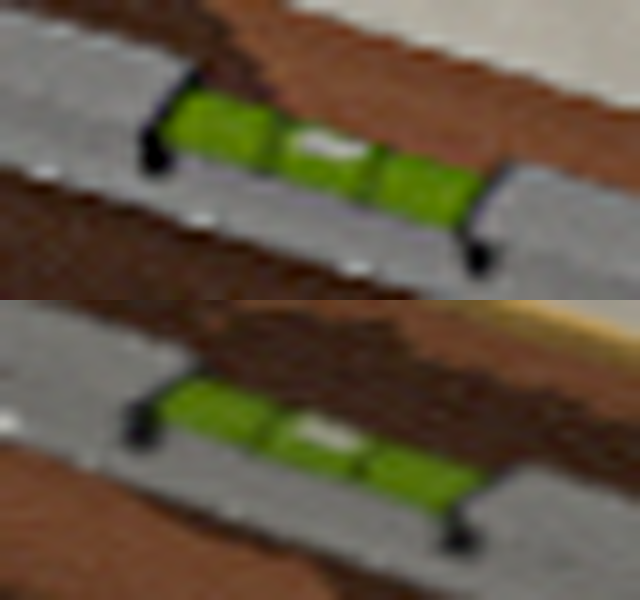

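```bash
python3 - <<'E'
from h import *
a=load('scene0.png')['image'][160:270,215:375]; b=load('s8.png')['image'][160:270,215:375]
cv2.imwrite('pics/cmp.png',np.vstack([cv2.resize(x,(436,300),interpolation=cv2.INTER_CUBIC) for x in (a,b)]))
E
```

```text
(no output)
```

View pics/cmp.png

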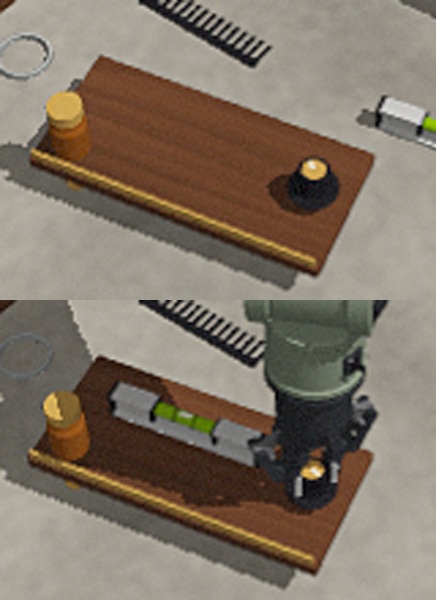

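View pics/d8.png

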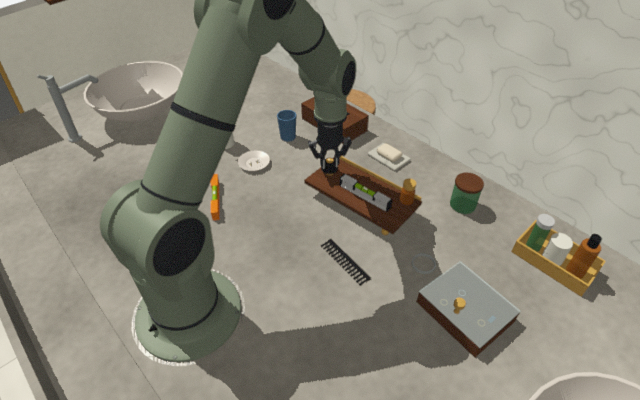

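The shelf, jar and bystanders are in the same pixel positions as at the start. The gripper is clear of the level, the bubble is centred, and the push is about 9.5 N. Handing in.

```bash
python3 - <<'E'
from h import *
s=read_state(); print(s['time'],s['ft_force'].round(1)); finish_job()
E
```

```text
25.7333 [-1.3  0.4  9.8]
the job is handed in; nothing more can be done
```

I laid the level lengthwise on the shelf and pressed it down with about 10 N before letting go. I then turned the knob clockwise by about 2.9 rad of wrist turn in total (2.62 rad, then 0.28 rad more). I handed the job in at 25.7 s, still gripping the knob and pressing down; no verdict was reported.

**Bubble:** After the first press it had drifted about 1.5–2 mm towards the fixed feet, so I turned the extra 0.28 rad and pressed again. In the last scene and side views it sat within about 1 mm of centre, judged by eye on enlarged images.

**Push:** The wrist read 9.8 N downward at hand-in, which with the foot's weight puts about 17 N on the concrete. Both presses stopped on the change in total force, so they held less than I asked for: 8 N on the first, 9.5–10 N on the second, against 11–12 N.

**Rest of the scene:** The shelf, jar and comb showed no visible shift between the first and last pictures. The bangle is in shadow in the last pictures, and the saucer, tumbler and tray flap looked undisturbed in the final side view. The dispenser is mostly hidden by the arm there, so I could not check it well. The gripper looked clear of the level, judged by eye from the pictures.

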